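# Be the third hand: press a crate cleat against its board

### The arm

A 6-joint arm with a two-finger parallel gripper is mounted at the origin on a cart in front of the work surface, level with it; the furniture and walls round the work are solid. World frame = base frame: x ahead of the robot, y to its left, z up, the work surface at z = 0. Lengths are in m, angles in rad, forces in N, time in s.
With the tool pointing down it reaches from about 0.35 to 0.85 m from the base axis. Payload 8.1 kg.
Tool frame: the origin (TCP) lies at the very end of the fingers, on their centre line; the grasp point (between the pads) lies 19 mm behind it; z points along the fingers, y is the direction in which the jaws open and shut (so a half turn about z gives the same grasp; the last joint's range is limited). The gripper opens to 93 mm and grips with 3 to 60 N. Pads are 15 mm wide; open, the fingers measure 128 mm over their backs; the gripper's body (75 mm by 188 mm) begins 65 mm behind the grasp point.
Start: joints at [-0.085, 0.13, 1.488, -0, 1.523, -0.085], TCP at [0.6, 0, 0.219] pointing down, gripper open.
Joint ranges: [-2.96, 2.96], [-0.89, 2.26], [0.02, 2.5], [-1.34, 4.48], [0, 2.73], [-2.66, 2.66]. Speed limits (rad/s): [2.39, 2.39, 2.79, 3.14, 3.14, 3.14].

### API

Orientations are given as a rotation vector (axis times angle).
In Python, from plant import robot gives the robot as it stands.
- The arm moves only by the tool jog_arm, never from a script. Its argument "commands" is a list of rows, each a list of 3 entries, a list of its own where there are three numbers: the shift along the world's x, y, z scaled (see below), then the turn, a rotation vector about the world's x, y, z scaled (see below), then the closure, from -1 (fully open) to 1 (shut), so that 0 is half open. In form: [[[tx, ty, tz], [ax, ay, az], hand], ...]. A call has 1 to 10 rows; each row is the pose to reach, as a shift and turn from the pose measured when the call began, turning the shorter way round; what a row does not reach only later rows make up. The controller multiplies each number of a shift by 0.6 m and each number of a turn by 2 pi rad. A row lasts 1/8 s, in which the tool goes at most 62.5 mm and 10.7 degrees, less where a joint would pass 70% of its speed; a pose out of reach is approached as far as the arm can. A call with a number of a shift or a turn outside -1 to 1 is refused whole. A call with a gripper value outside its range is refused whole. The fingers move at their own pace and stop on an object; "newtons" is the grip in N (left out, the last holds). Time passes only in rows, so rows that repeat a pose let the fingers close. It gives the time, the measured TCP pose, the force and the opening at its end, in the units of the state.
- robot.read_state(): the state, without advancing time (a new reading comes with each control period).
- robot.read_camera(name): name is "side" or "top"; returns a dict with "pixels" (480x640x3 uint8, red, green, blue), "fovy" (degrees; the focal length in pixels is half the picture's height over the tangent of half this angle, whatever the lens; pixels are square), "cx", "cy" (the principal point, pixels), "rvec" (rotation vector, rad) and "tvec" (3), from world to camera coordinates, as OpenCV has them. Camera axes: x right, y down, z forward; pixel columns grow to the right and rows downward; lengths in m; the calibration is good to about 2 mm. A picture is of the moment at which its call begins. There is no depth.
- robot.close_job(): hands the job in, once; it reports no verdict.
Trained networks look in the newest picture that a camera, given by its name, has taken for a name from the list of things; names that differ only in an ending like _2 or _b are one class to them, and where a whole thing is asked for, a point or a joint stands for the part that bears it (a point fixed in the world has none). Each returns a list of dicts, best first, with "p" (0 to 1); they miss things now and then, are a little off and sometimes report something else, mostly with a low value. They report only what shows in the picture. A call takes as long as a camera call. They do not tell look-alikes from the thing itself.
- robot.trace(camera, name): "pixels" (480x640 bool, what is visible of it) and "uv" ([column, row] in pixels, amid what is visible of it).
The state is a dict: "t": time; "q": joint angles; "dq": joint speeds; "joint_torque": joint torques, N m; "tool_pos": TCP position; "orientation": TCP orientation; "force": force on the tool from outside, world axes, zero at the start; "wrist_torque": the same for the moment, N m; "opening": finger opening in m.
Only numpy, scipy, OpenCV 4.12 (cv2) and the standard library are available. Lean on these libraries where they do the work, as an engineer would, in place of code of your own. Each camera call takes 0.05 s, during which the arm holds its last target.

### The job

A colleague is about to screw the small wooden cleat to the crate end board standing in the jig. Flip the lock lever right up from across the pusher so that it stands upright or leans back, then slide the pusher by its handle post until it presses the cleat flat against the board with its spring plunger pushed in about halfway, never bottomed out. Finish while still holding the pusher steadily there: do not let go, do not touch the cleat itself, and leave the jars and the calculator where they stand.

Things in the scene. Friction and masses are not known exactly. Their poses are not given: they have to be found in the camera images.
- jig: fixed assembly jig: a plywood base 90 mm wide, 188 mm long, 12 mm thick, waxed smooth, with all parts below on it. Origin at table level on the pusher's centre line; its y axis is the pressing direction (pusher towards board), z is up. The base spans x from -36 to +54 mm and y from -92 to +96 mm. On its +x side a steel bracket (20 x 34 mm at x 47, y -39 mm, up to z 72 mm) carries the lock lever
- crate_board: plain wooden crate end board fixed upright across the jig, 76 mm wide, 14 mm thick, 58 mm high; its top is 70 mm above the table. Origin at the middle of its underside, its axes parallel to the jig's
- board_face (a point): middle of the board face that the cleat is pressed against (the face towards the pusher), 30 mm above the table
- cleat: loose wooden block, 64 mm long (its x), 30 mm thick (its y), 36 mm high, 0.06 kg, lying on the jig's base between the plunger plate and the board, not quite square. Origin at the middle of its underside (12 mm above the table); its y axis points roughly along the jig's y
- pusher (a joint): travel of the aluminium pusher carriage (56 mm wide, 40 mm long, top 40 mm above the table) along the jig's +y, in m: 0 parked, up to 0.075 possible. It slides with about 1 N of friction. While the lever lies across, it stops the handle post after about 2 mm of travel
- handle_post (a point): point on the axis of the pusher's upright steel handle post (18 mm diameter, rising from the carriage to 95 mm above the table); this point is 85 mm above the table, 10 mm below the post's top. Pinch the post here or push it from behind
- plunger (a joint): how far the spring plunger plate is pushed back into the pusher, in m: 0 relaxed, 0.024 bottomed out, 0.012 halfway. The spring pushes with 2 N plus 0.7 N per mm; a little of that is lost to friction under the cleat. A dark ring on each plunger rod reaches the carriage's collar at about halfway
- plate_face (a point): middle of the plunger's front face (steel plate 56 mm wide, 8 mm thick, top 43 mm above the table), 30 mm above the table. It moves with the pusher; parked, it is 68 mm from the board face
- lock_lever (a joint): angle of the lock lever in rad: 0 lying level across the base just ahead of the handle post (locked), pi/2 straight up, 1.85 stop leaning back over. It turns about a level axis parallel to the jig's y at jig x 47, y -39, z 65 mm, the free end rising from the jig's -x side up and over to +x. It stays where it is left (0.06 N m of friction)
- lever_grip (a point): middle of the lever's black flat-sided grip (14 mm wide along the jig's y, 15 mm deep, the last 44 mm of the lever, ending 103 mm from the axis), 86 mm from the lever's axis; the steel bar of the lever is 12 mm wide and 10 mm high
- honey_jar: bystander: small jar with a screw lid, 60 mm across, 92 mm high, behind the jig. Origin at the middle of its underside. To its right a fixed clip-top jar, 84 mm across, 134 mm high, centred at world x 0.58, y -0.05
- berry_jar: bystander: squat jar with a screw lid, 70 mm across, 86 mm high, at the back right. Origin at the middle of its underside. (A roof post, fixed, stands at world x 0.16 to 0.26, y 0.11 to 0.21)
- calculator: bystander: pocket calculator, 68 x 115 x 13 mm, lying flat between the clip-top jars and a fixed wooden crate (up to 240 mm high, filling the table to the right of world y -0.22 from x 0.42 on). Origin at the middle of its underside
Mind the look-alikes: they are no part of the job. What is meant by the cleat is not red, and is the larger of those in its own colour.

How it is judged:
On the way, in this order (a step that is already met when the one before it is completed fails the run):
1. the lock lever is flipped up while the pusher is still parked (value of joint lock_lever above 1.4 rad and value of joint pusher below 0.02 m), for 0.2 s.
2. the pusher presses the cleat against the board (contact force between cleat and crate_board above 3 N and value of joint plunger above 0.004 m), for 0.2 s.
At the end, for the whole second after the job is handed in: the robot still holds the pusher so that the cleat is pressed on the board with a steady 4 to 16 N: plunger 5 to 19 mm in, cleat flat, square within 0.06 rad, within 16 mm of the centre line and untouched by the fingers; lever still up (over 1.4 rad) (contact force between cleat and crate_board between 4 and 16 N and value of joint plunger between 0.005 and 0.019 m and velocity of joint pusher between -0.01 and 0.01 m/s and angle between the y axis of cleat and the y axis of crate_board, either way round below 0.06 rad and angle between cleat's own z axis and vertical below 0.06 rad and x of cleat in the frame of jig between -0.016 and 0.016 m and value of joint lock_lever above 1.4 rad and contact force between the fingers and cleat below 0.5 N); the arm keeps its last pose, push and grip.
It fails at once if the plunger is bottomed out (value of joint plunger above 0.0235 m).
It fails at once if the cleat is crushed against the board (over 25 N) (contact force between cleat and crate_board above 25 N).
It fails at once if the fingers push the cleat (contact force between the fingers and cleat above 3 N).
It fails at once if a bystander is moved (distance of any of honey_jar, berry_jar, calculator from where it was at the start of the episode above 0.02 m).
It also fails if it takes over 45 s, if anything falls off the work surface, if the arm or the gripper's body presses on something with over 40 N, if the wrist force passes 120 N, or if a joint passes its speed limit or range.

## Working session

There is one attempt and no reset: what is moved stays moved. The work goes in short steps, Python scripts to look and compute and a tool call to move; the robot and the scene stay as the last step left them, time stands still between calls to the robot, and variables do not carry over. Pictures are saved under pics/ and viewed, and the job is handed in when it is done.

Besides the shell and the picture viewer there is one more tool, called after "Request:" by a JSON object that holds its "fn" and its "kwargs", one argument or row to a line. jog_arm: Moves the arm, as the interface text tells. Shifts and turns lie within -1 to 1; 1 stands for 0.6 m of shift or 2 pi rad of turn. Its arguments: {"type":"object","properties":{"commands":{"type":"array"},"newtons":{"type":"number"}},"required":["commands"]}

```bash
ls; mkdir -p pics; python3 - <<'E'
from plant import robot
import cv2
for n in ("side","top"):
    c=robot.read_camera(n); cv2.imwrite(f"pics/{n}0.png",c["pixels"][:,:,::-1])
    print(n,c["fovy"],c["cx"],c["cy"],c["rvec"],c["tvec"])
    for t in ("jig","crate_board","cleat","handle_post","lever_grip","lock_lever","plate_face"):
        print(t,[(round(d["p"],2),[round(float(x)) for x in d["uv"]],int(d["pixels"].sum())) for d in robot.trace(n,t)])
print(robot.read_state())
E
```

```text
pics
side 53.44317884597626 324.01077344151537 245.7398002188946 [ 2.23419913 -0.77249701  0.33780891] [-0.39822915  0.37605642  0.78963828]
jig [(0.91, [315, 332], 3354)]
crate_board [(0.95, [284, 301], 742)]
cleat [(0.72, [296, 318], 651), (0.7, [360, 378], 398)]
handle_post [(0.97, [319, 341], 868), (0.44, [285, 302], 672), (0.31, [312, 329], 339)]
lever_grip [(0.71, [312, 328], 323), (0.16, [409, 322], 576)]
lock_lever [(0.94, [313, 327], 358)]
plate_face [(0.45, [311, 321], 54)]
top 55.64987932745252 321.28049634528367 233.95367009848266 [ 2.24807073 -1.92524583  0.22739154] [0.03701957 0.62256411 0.83964155]
jig [(0.73, [352, 312], 1909)]
crate_board [(0.64, [343, 317], 362)]
cleat [(0.84, [206, 174], 560), (0.5, [450, 331], 249), (0.31, [341, 318], 322)]
handle_post [(0.81, [406, 321], 229)]
lever_grip [(0.53, [402, 310], 231), (0.48, [343, 321], 371)]
lock_lever [(0.54, [401, 312], 223)]
plate_face []
{'t': 0.8, 'q': array([-8.54168181e-02,  1.30377558e-01,  1.48820185e+00, -8.02400141e-06,
        1.52297110e+00, -8.54203652e-02]), 'dq': array([-0.00108036,  0.00017167,  0.00106312,  0.00017825, -0.0003889 ,
       -0.00049162]), 'joint_torque': array([-2.73774949e-04, -5.59700310e+01, -4.92029715e+01,  7.66351749e-02,
        2.24853214e-02, -4.15040904e-05]), 'tool_pos': array([6.00016288e-01, 7.82042313e-06, 2.18647620e-01]), 'orientation': array([2.22141066e+00, 2.22141939e+00, 3.30182189e-05]), 'force': array([-1.15190951,  0.13827611, -0.66009695]), 'wrist_torque': array([-0.02270687, -0.0374723 ,  0.05667247]), 'opening': 0.0933135320789795}
```

View pics/side0.png

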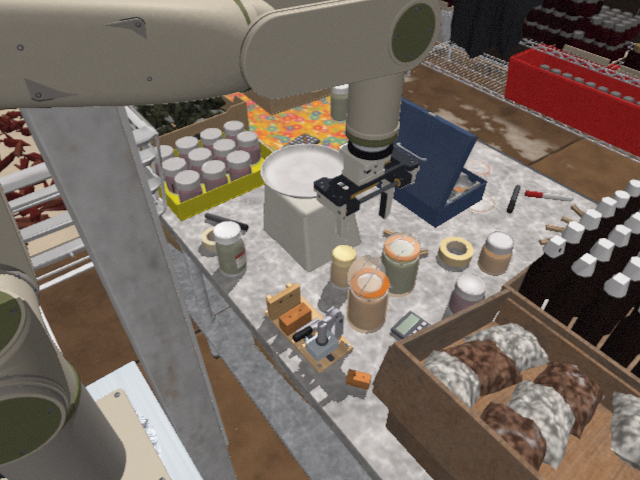

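View pics/top0.png

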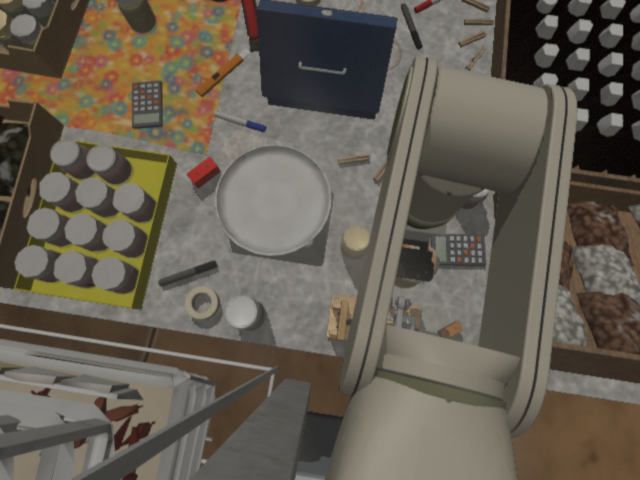

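```bash
cat > h.py <<'E'
import numpy as np,cv2
from plant import robot
def K(c):
    f=240/np.tan(np.radians(c["fovy"])/2); return np.array([[f,0,c["cx"]],[0,f,c["cy"]],[0,0,1.]])
def ray(c,uv):
    R=cv2.Rodrigues(np.array(c["rvec"],float))[0];o=-R.T@np.array(c["tvec"]);d=R.T@np.linalg.inv(K(c))@np.array([uv[0],uv[1],1.]);return o,d
def atz(c,uv,z):
    o,d=ray(c,uv);return o+d*(z-o[2])/d[2]
def proj(c,P):
    return cv2.projectPoints(np.array(P,float).reshape(-1,3),np.array(c["rvec"],float),np.array(c["tvec"],float),K(c),None)[0].reshape(-1,2)
def crop(c,name,x0,y0,x1,y1,s):
    im=c["pixels"][y0:y1,x0:x1,::-1];cv2.imwrite("pics/"+name,cv2.resize(im,None,fx=s,fy=s,interpolation=cv2.INTER_CUBIC))
E
python3 - <<'E'
from h import *
c=robot.read_camera("side");crop(c,"side1.png",250,270,390,400,5)
t=robot.read_camera("top");crop(t,"top1.png",315,270,475,350,5)
for n,uv,z in (("side board",(284,301),.041),("post top?",(331,312),.095)): print(n,atz(c,uv,z))
E
```

```text
side board [0.45324738 0.06740753 0.041     ]
post top? [ 0.48553595 -0.04846882  0.095     ]
```

View pics/side1.png

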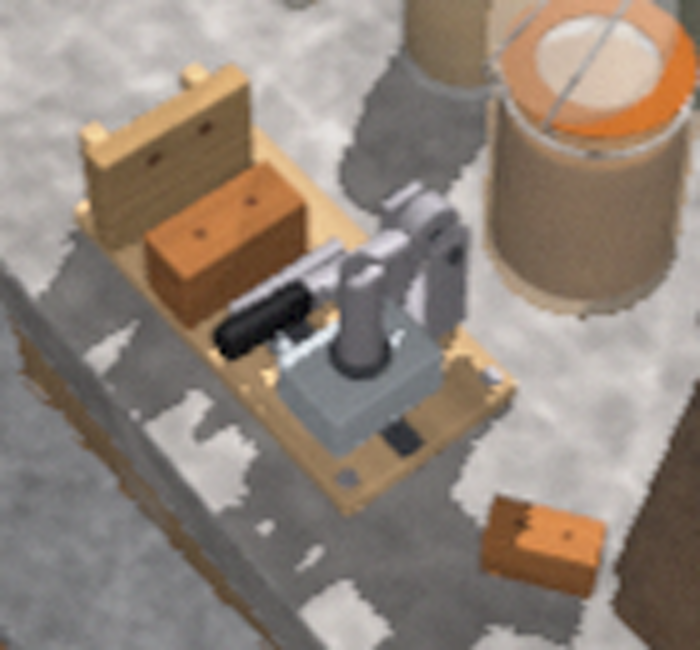

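View pics/top1.png

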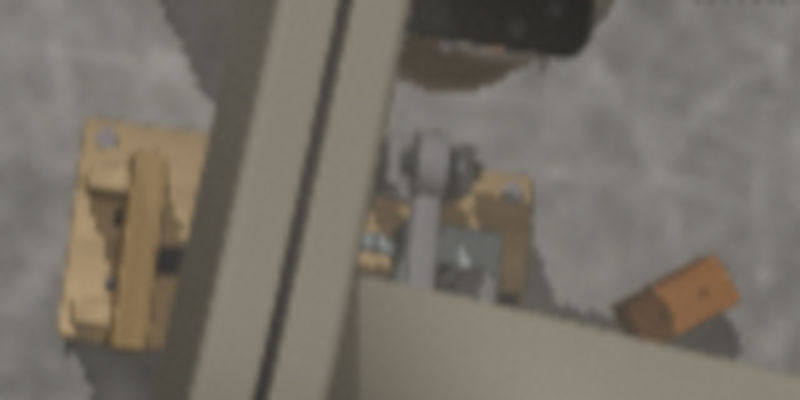

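```bash
cat > fit.py <<'E'
from h import *
from scipy.optimize import least_squares
c=robot.read_camera("side");t=robot.read_camera("top")
S=lambda u,v:(250+u/5,270+v/5)
T=lambda u,v:(315+u/5,270+v/5)
obs=[(c,S(347,503),(-36,-92,12)),(c,S(515,385),(54,-92,12)),(c,S(78,208),(-36,96,12)),
(t,T(62,335),(-36,96,12)),(t,T(90,118),(54,96,12)),(t,T(532,175),(54,-92,12)),
(c,S(97,166),(-38,'b',70)),(c,S(248,83),(38,'b',70)),(c,S(366,267),(0,'p',95)),(t,T(118,346),(-38,'b',70))]
def pts(p,L):
    x,y,a,b,q=p;ca,sa=np.cos(a),np.sin(a);o=[]
    for l in L:
        Y={'b':b,'p':q}.get(l[1],l[1] if not isinstance(l[1],str) else 0)
        Y=Y/1000; X=l[0]/1000;o.append((x+ca*X-sa*Y,y+sa*X+ca*Y,l[2]/1000))
    return np.array(o)
def res(p):
    P=pts(p,[o[2] for o in obs]);return np.concatenate([proj(o[0],q)[0]-o[1] for o,q in zip(obs,P)])
r=least_squares(res,[.45,0,0,50,-50],x_scale=[.01,.01,.1,10,10],loss='soft_l1')
print(r.x,np.round(res(r.x).reshape(-1,2),1))
for z in (0.012,):print(atz(c,S(347,503),z),atz(c,S(515,385),z),atz(c,S(78,208),z),atz(t,T(62,335),z),atz(t,T(90,118),z),atz(t,T(532,175),z))
print(pts(r.x,[(0,'p',85),(-39,-39,65),(0,'b',30),(47,-39,65)]))
for (u,v) in [(148,240),(192,270),(307,205),(263,165)]: print('cleat top',atz(c,S(u,v),.048))
for (u,v) in [(243,339),(285,300)]: print('grip',atz(c,S(u,v),.065))
E
python3 fit.py
```

```text
[ 4.52557164e-01 -4.83824417e-03  2.30735445e-02  6.63702117e+01
 -5.63516310e+01] [[-0.2  1.4]
 [ 1.  -0.2]
 [-2.   0.2]
 [-0.5 -0.9]
 [-0.6 -1.5]
 [ 1.2 -1. ]
 [-0.6  0.2]
 [-0.9 -1.2]
 [-1.1  1.1]
 [ 4.  -0.3]]
[ 0.42081266 -0.09540572  0.012     ] [ 0.50683259 -0.09467691  0.012     ] [0.41806989 0.08813252 0.012     ] [0.41274892 0.08898596 0.012     ] [0.5014638  0.09070986 0.012     ] [ 0.50633154 -0.0933118   0.012     ]
[[ 0.45385728 -0.06117488  0.085     ]
 [ 0.41446733 -0.04472765  0.065     ]
 [ 0.4510259   0.0615143   0.03      ]
 [ 0.50044444 -0.0427435   0.065     ]]
cleat top [0.41798636 0.03169354 0.048     ]
cleat top [0.42336153 0.00858096 0.048     ]
cleat top [0.47934286 0.00637636 0.048     ]
cleat top [0.47761916 0.03431564 0.048     ]
grip [ 0.41324868 -0.04061723  0.065     ]
grip [ 0.43668883 -0.03600239  0.065     ]
```

Request:
{"fn": "jog_arm", "kwargs": {
  "commands": [
    [[-0.31, -0.072, 0], [0, 0, 0.2537], 0.1],
    [[-0.31, -0.072, 0], [0, 0, 0.2537], 0.1],
    [[-0.31, -0.072, 0], [0, 0, 0.2537], 0.1],
    [[-0.31, -0.072, 0], [0, 0, 0.2537], 0.1],
    [[-0.31, -0.072, -0.1], [0, 0, 0.2537], 0.1],
    [[-0.31, -0.072, -0.1], [0, 0, 0.2537], 0.1],
    [[-0.31, -0.072, -0.1], [0, 0, 0.2537], 0.1],
    [[-0.31, -0.072, -0.1], [0, 0, 0.2537], 0.1],
    [[-0.31, -0.072, -0.1], [0, 0, 0.2537], 0.1],
    [[-0.31, -0.072, -0.1], [0, 0, 0.2537], 0.1]
  ],
  "newtons": 10
}}

```text
t: 2.25
tool_pos: [0.4141, -0.0432, 0.1588]
orientation: [-0.035, 3.141, -0.0]
force: [0.3, -0.1, 0.3]
opening: 0.0421
```

```bash
python3 - <<'E'
from h import *
c=robot.read_camera("side");crop(c,"side2.png",230,210,390,360,5)
t=robot.read_camera("top");crop(t,"top2.png",315,230,475,350,5)
print(robot.read_state()["orientation"],robot.read_state()["tool_pos"],atz(c,(303,334.4),.068),proj(c,robot.read_state()["tool_pos"]))
for cc in "side","top":
  for d in robot.trace(cc,"lever_grip"): print(d["p"],d["uv"],d["pixels"].sum())
E
```

```text
[-3.28281915e-02  3.14118832e+00 -3.15035605e-05] [ 0.4140547  -0.04316986  0.15874995] [ 0.42328015 -0.04125405  0.068     ] [[298.25519723 307.4359646 ]]
0.6 [311.4, 325.0] 360
0.72 [402.3, 307.2] 157
```

View pics/side2.png

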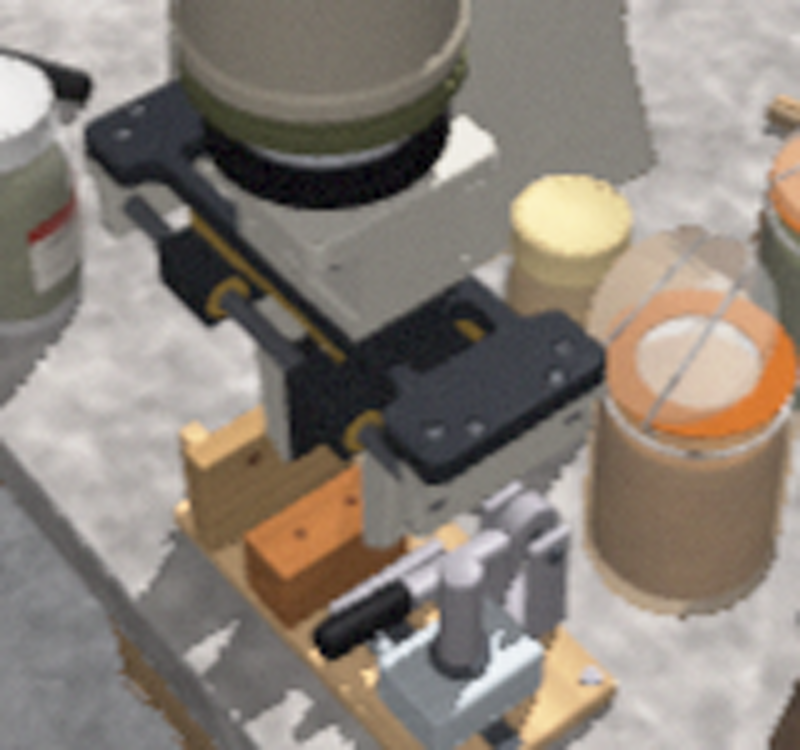

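View pics/top2.png

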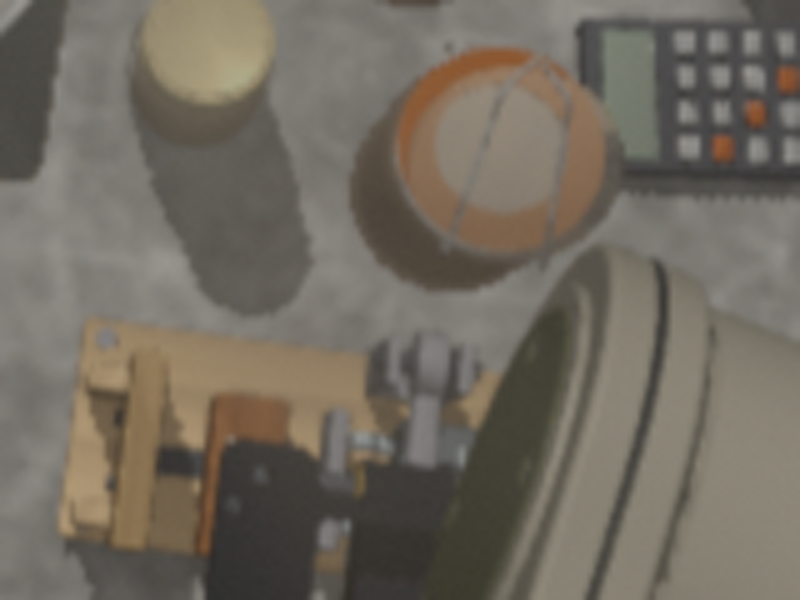

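```bash
python3 - <<'E'
from h import *
c=robot.read_camera("side");t=robot.read_camera("top")
x0,y0,a=.45256,-.00484,.0231
def W(X,Y,Z): X/=1e3;Y/=1e3; return (x0+np.cos(a)*X-np.sin(a)*Y,y0+np.sin(a)*X+np.cos(a)*Y,Z/1e3)
def draw(c,name,box,s,segs):
    x1,y1,x2,y2=box;im=cv2.resize(c["pixels"][y1:y2,x1:x2,::-1],None,fx=s,fy=s,interpolation=cv2.INTER_CUBIC)
    for A,B,col in segs:
        p=((proj(c,[W(*A),W(*B)])+.5-[x1,y1])*s).astype(int);cv2.line(im,tuple(map(int,p[0])),tuple(map(int,p[1])),col,1)
    cv2.imwrite("pics/"+name,im)
def box(a,b,col):
    v=[(x,y,z) for x in (a[0],b[0]) for y in (a[1],b[1]) for z in (a[2],b[2])]
    return [(v[i],v[j],col) for i in range(8) for j in range(i) if bin(i^j).count('1')==1]
segs=box((-36,-92,0),(54,96,12),(0,255,0))+box((-56,-46,57.5),(-12,-32,72.5),(255,255,0))+box((-38,66,12),(38,80,70),(0,0,255))+box((37,-56,12),(57,-22,72),(255,0,255))+box((-28,-76,12),(28,-36,40),(255,0,0))
draw(c,"ov.png",(240,270,380,390),5,segs);draw(t,"ovt.png",(315,270,475,350),5,segs)
E
```

```text
(no output)
```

View pics/ov.png

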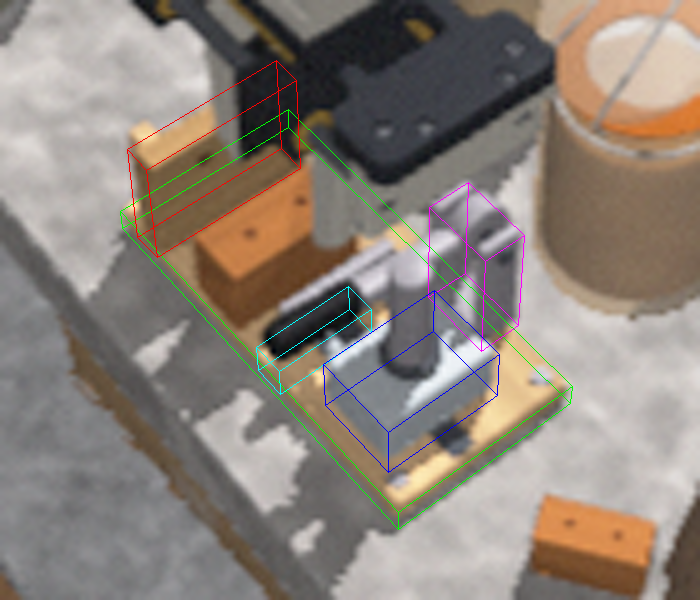

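View pics/ovt.png

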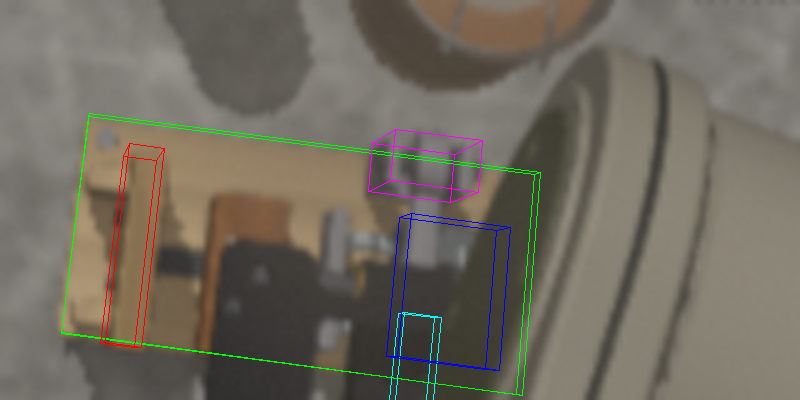

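Request:
{"fn": "jog_arm", "kwargs": {
  "commands": [
    [[0, -0.002, -0.07], [0, 0, 0], 0.1],
    [[0, -0.002, -0.13], [0, 0, 0], 0.1],
    [[0, -0.002, -0.183], [0, 0, 0], 0.1],
    [[0, -0.002, -0.183], [0, 0, 0], 0.1],
    [[0, -0.002, -0.183], [0, 0, 0], 0.1]
  ]
}}

```text
t: 3.18
tool_pos: [0.4147, -0.0445, 0.0501]
orientation: [-0.035, 3.14, -0.0]
force: [1.0, -0.3, -0.1]
opening: 0.0418
```

```bash
python3 - <<'E'
from h import *
c=robot.read_camera("side");crop(c,"side3.png",240,230,380,380,5)
E
```

```text
(no output)
```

View pics/side3.png

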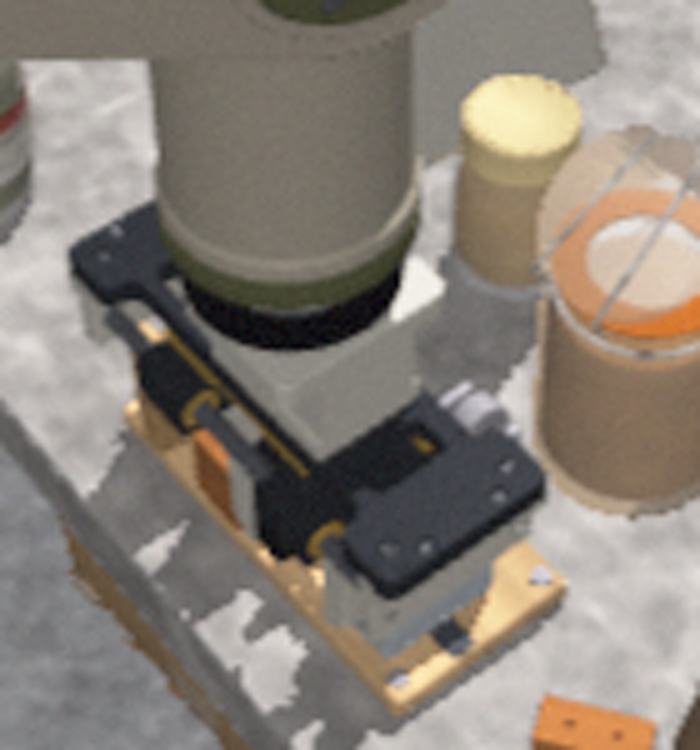

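Request:
{"fn": "jog_arm", "kwargs": {
  "commands": [
    [[0, 0, 0], [0, 0, 0], 1],
    [[0, 0, 0], [0, 0, 0], 1],
    [[0, 0, 0], [0, 0, 0], 1],
    [[0, 0, 0], [0, 0, 0], 1],
    [[0, 0, 0], [0, 0, 0], 1]
  ],
  "newtons": 12
}}

```text
t: 3.85
tool_pos: [0.4156, -0.0429, 0.0507]
orientation: [-0.035, 3.138, 0.004]
force: [1.5, 10.3, 0.5]
opening: 0.0138
```

Request:
{"fn": "jog_arm", "kwargs": {
  "commands": [
    [[0.002, 0, 0.02], [0, 0, 0], 1],
    [[0.011, 0, 0.047], [0, 0, 0], 1],
    [[0.024, 0, 0.072], [0, 0, 0], 1],
    [[0.043, 0.001, 0.094], [0, 0, 0], 1],
    [[0.043, 0.001, 0.094], [0, 0, 0], 1]
  ]
}}

```text
t: 4.47
tool_pos: [0.4431, -0.042, 0.1094]
orientation: [-0.035, 3.136, 0.005]
force: [-1.3, 4.9, 4.9]
opening: 0.0138
```

Request:
{"fn": "jog_arm", "kwargs": {
  "commands": [
    [[0.019, 0, 0.0135], [0, 0, 0], 1],
    [[0.044, 0.001, 0.026], [0, 0, 0], 1],
    [[0.0715, 0.001, 0.034], [0, 0, 0], 1],
    [[0.0997, 0.002, 0.036], [0, 0, 0], 1],
    [[0.121, 0.002, 0.034], [0, 0, 0], 1],
    [[0.121, 0.002, 0.034], [0, 0, 0], 1],
    [[0.121, 0.002, 0.034], [0, 0, 0], 1]
  ]
}}

```text
t: 5.35
tool_pos: [0.5168, -0.0405, 0.1306]
orientation: [-0.036, 3.133, 0.005]
force: [1.3, 5.0, 1.9]
opening: 0.0138
```

```bash
python3 - <<'E'
from h import *
c=robot.read_camera("side");crop(c,"side4.png",240,210,400,370,5)
t=robot.read_camera("top");crop(t,"top4.png",315,230,475,350,5)
E
```

```text
(no output)
```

View pics/side4.png

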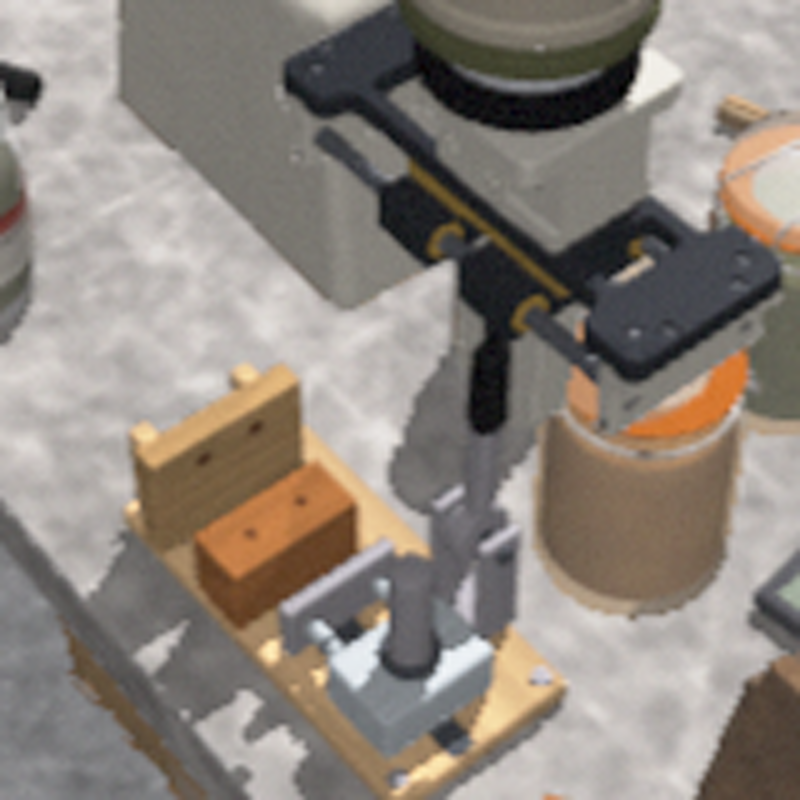

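View pics/top4.png

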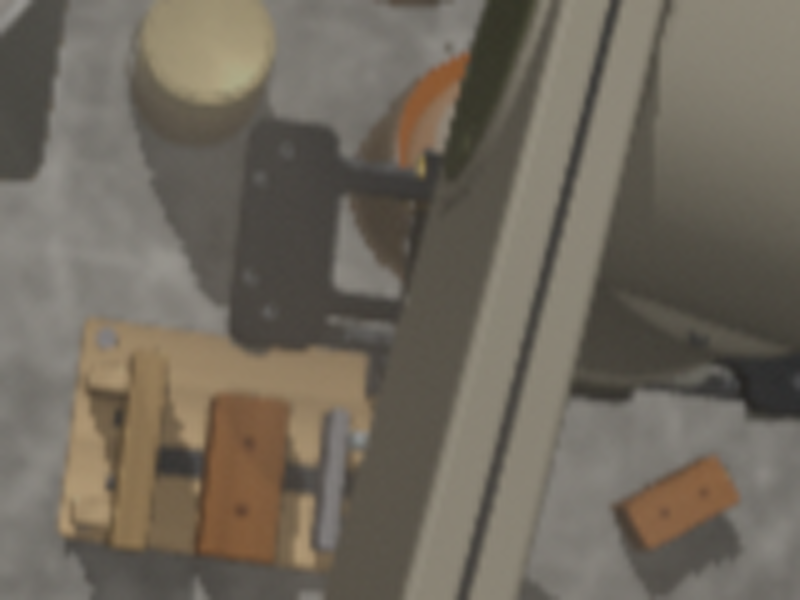

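Request:
{"fn": "jog_arm", "kwargs": {
  "commands": [
    [[0, 0, 0], [0, 0, 0], 0.1],
    [[0, 0, 0], [0, 0, 0], 0.1],
    [[0, 0, 0], [0, 0, 0], 0.1],
    [[0, 0, 0.06], [0, 0, 0], 0.1],
    [[0, 0, 0.1], [0, 0, 0], 0],
    [[-0.05, -0.015, 0.1], [0, 0, 0], 0],
    [[-0.105, -0.031, 0.1], [0, 0, 0], 0],
    [[-0.105, -0.031, 0.1], [0, 0, 0], 0],
    [[-0.105, -0.031, 0.1], [0, 0, 0], 0]
  ]
}}

```text
t: 6.58
tool_pos: [0.4543, -0.0593, 0.1909]
orientation: [-0.035, 3.132, 0.005]
force: [-0.5, -0.7, 0.6]
opening: 0.0469
```

```bash
python3 - <<'E'
from h import *
c=robot.read_camera("side");crop(c,"side5.png",240,190,400,350,5)
s=robot.read_state();print(s["tool_pos"],s["orientation"],s["force"])
for d in robot.trace("side","handle_post"): print(d["p"],d["uv"],d["pixels"].sum())
E
```

```text
[ 0.45440484 -0.059149    0.19083012] [-0.03518355  3.13236576  0.00511385] [-1.25012195  0.40969945 -0.50928267]
0.72 [316.4, 340.4] 976
```

View pics/side5.png

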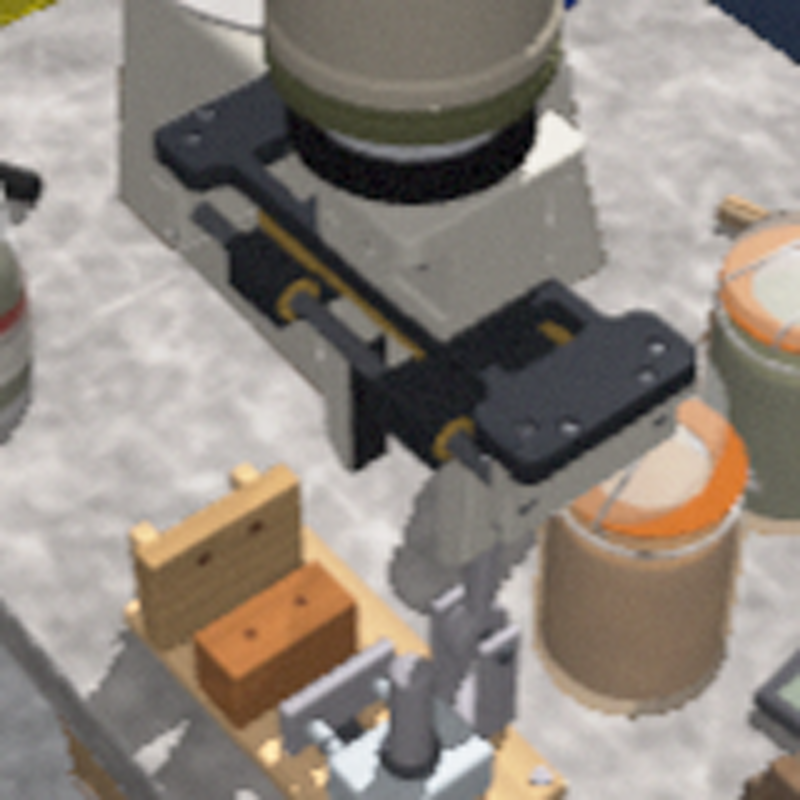

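Request:
{"fn": "jog_arm", "kwargs": {
  "commands": [
    [[0, 0, -0.06], [0, 0, 0], 0],
    [[0, 0, -0.11], [0, 0, 0], 0],
    [[0, 0, -0.15], [0, 0, 0], 0],
    [[0, 0, -0.18], [0, 0, 0], 0],
    [[0, 0, -0.205], [0, 0, 0], 0],
    [[0, 0, -0.205], [0, 0, 0], 0]
  ]
}}

```text
t: 7.42
tool_pos: [0.4537, -0.0587, 0.0665]
orientation: [-0.036, 3.135, 0.006]
force: [0.2, -0.3, -0.4]
opening: 0.0468
```

```bash
python3 - <<'E'
from h import *
c=robot.read_camera("side");crop(c,"side6.png",240,230,400,380,5)
s=robot.read_state();print(s["tool_pos"],s["force"])
E
```

```text
[ 0.4543384  -0.05889687  0.06748909] [ 0.65832599 -0.48317628  0.03493137]
```

View pics/side6.png

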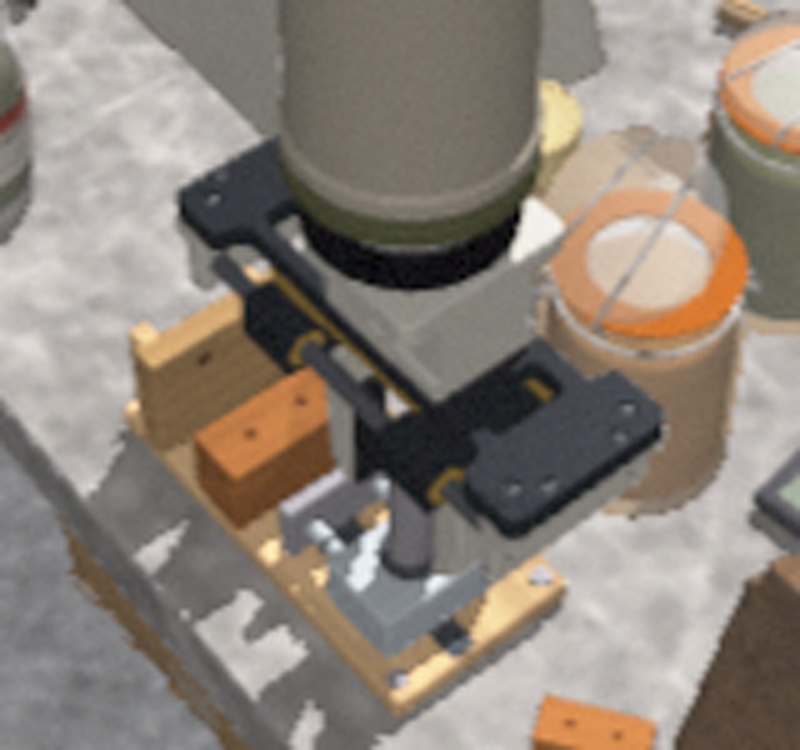

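Request:
{"fn": "jog_arm", "kwargs": {
  "commands": [
    [[0, 0, 0], [0, 0, 0], 1],
    [[0, 0, 0], [0, 0, 0], 1],
    [[0, 0, 0], [0, 0, 0], 1],
    [[0, 0, 0], [0, 0, 0], 1],
    [[0, 0, 0], [0, 0, 0], 1],
    [[0, 0, 0], [0, 0, 0], 1]
  ],
  "newtons": 25
}}

```text
t: 8.22
tool_pos: [0.4547, -0.0586, 0.0679]
orientation: [-0.036, 3.133, 0.006]
force: [0.2, 5.2, 4.9]
opening: 0.0172
```

Request:
{"fn": "jog_arm", "kwargs": {
  "commands": [
    [[0, 0.012, 0], [0, 0, 0], 1],
    [[0, 0.025, 0], [0, 0, 0], 1],
    [[-0.001, 0.037, 0], [0, 0, 0], 1],
    [[-0.001, 0.05, 0], [0, 0, 0], 1],
    [[-0.001, 0.05, 0], [0, 0, 0], 1]
  ]
}}

```text
t: 8.85
tool_pos: [0.4541, -0.0277, 0.068]
orientation: [-0.038, 3.133, 0.007]
force: [-0.6, 1.0, 2.0]
opening: 0.0176
```

```bash
python3 - <<'E'
from h import *
c=robot.read_camera("side");crop(c,"side7.png",240,230,400,380,5)
s=robot.read_state();print(s["tool_pos"],s["force"])
t=robot.read_camera("top");crop(t,"top7.png",315,270,435,350,6)
E
```

```text
[ 0.45411327 -0.02803659  0.06795961] [-0.41655942  1.32998213  3.42881785]
```

View pics/side7.png

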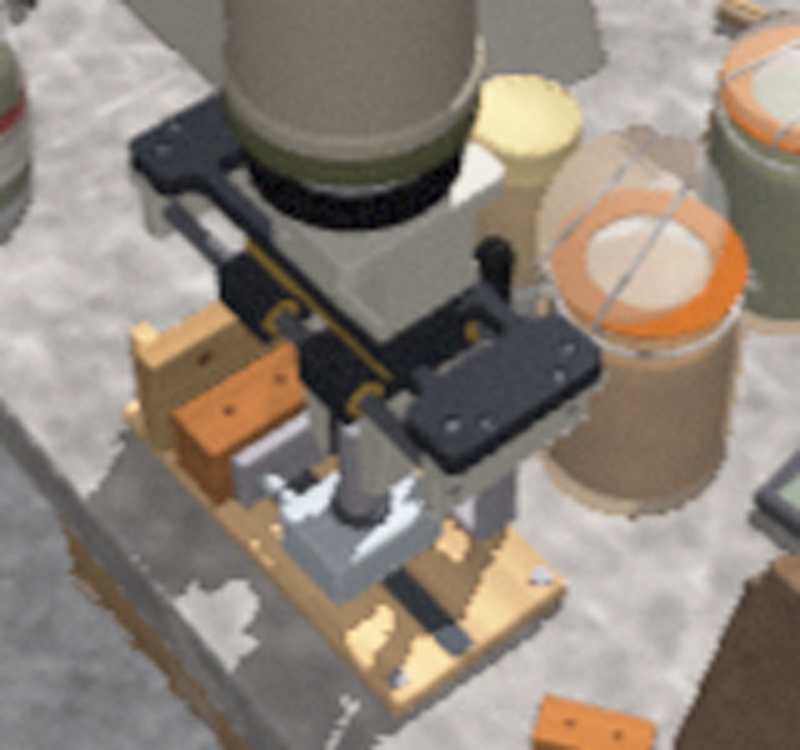

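View pics/top7.png

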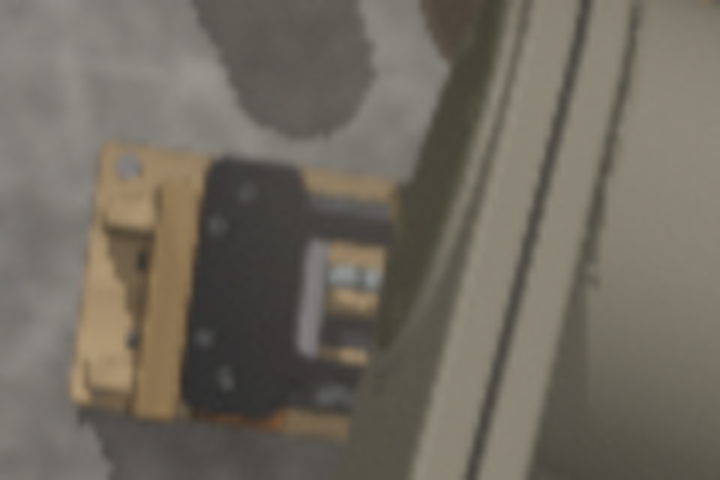

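Request:
{"fn": "jog_arm", "kwargs": {
  "commands": [
    [[0, 0.005, 0], [0, 0, 0], 1],
    [[0, 0.01, 0], [0, 0, 0], 1],
    [[0, 0.013, 0], [0, 0, 0], 1],
    [[0, 0.013, 0], [0, 0, 0], 1]
  ]
}}

```text
t: 9.45
tool_pos: [0.454, -0.0204, 0.068]
orientation: [-0.037, 3.133, 0.007]
force: [-1.6, -0.5, 4.5]
opening: 0.0175
```

```bash
python3 - <<'E'
from h import *
c=robot.read_camera("side");crop(c,"side8.png",250,270,350,370,7)
s=robot.read_state();print(s["tool_pos"],s["force"])
E
```

```text
[ 0.45400336 -0.0204302   0.06795502] [-2.16993054 -1.69857186  5.74706607]
```

View pics/side8.png

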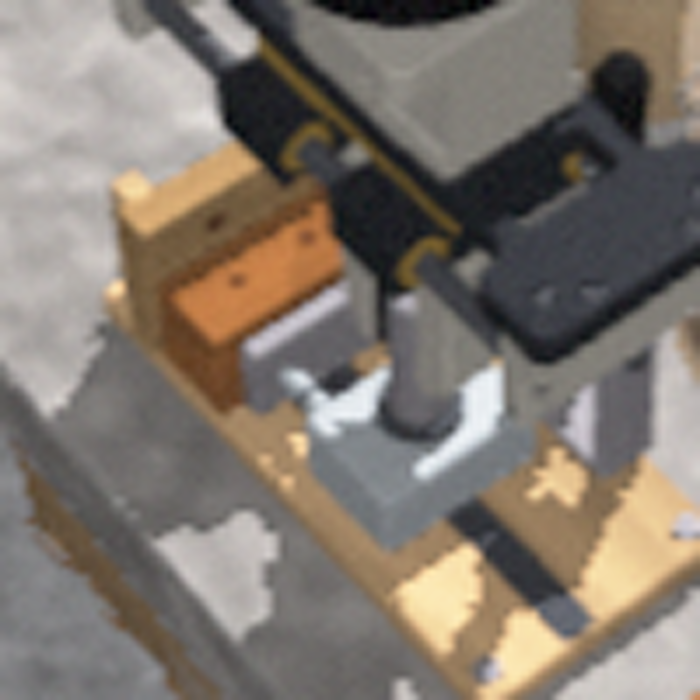

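Travel is about 38 mm and the cleat is at the board. From here I go in small steps.

Request:
{"fn": "jog_arm", "kwargs": {
  "commands": [
    [[0, 0.003, 0], [0, 0, 0], 1],
    [[0, 0.007, 0], [0, 0, 0], 1],
    [[0, 0.007, 0], [0, 0, 0], 1],
    [[0, 0.007, 0], [0, 0, 0], 1]
  ]
}}

```text
t: 10.0
tool_pos: [0.4539, -0.0165, 0.068]
orientation: [-0.037, 3.133, 0.006]
force: [-2.9, -4.5, 4.2]
opening: 0.0173
```

Request:
{"fn": "jog_arm", "kwargs": {
  "commands": [
    [[0, 0.003, 0], [0, 0, 0], 1],
    [[0, 0.006, 0], [0, 0, 0], 1],
    [[0, 0.006, 0], [0, 0, 0], 1],
    [[0, 0.006, 0], [0, 0, 0], 1]
  ]
}}

```text
t: 10.5
tool_pos: [0.4539, -0.0135, 0.0679]
orientation: [-0.037, 3.134, 0.004]
force: [-3.3, -6.4, 4.0]
opening: 0.0171
```

```bash
python3 - <<'E'
from h import *
c=robot.read_camera("side");crop(c,"side9.png",250,270,350,370,7)
s=robot.read_state();print(s["tool_pos"],s["force"])
E
```

```text
[ 0.45389041 -0.01346919  0.0679571 ] [-2.46479934 -6.5942927   4.67294243]
```

View pics/side9.png

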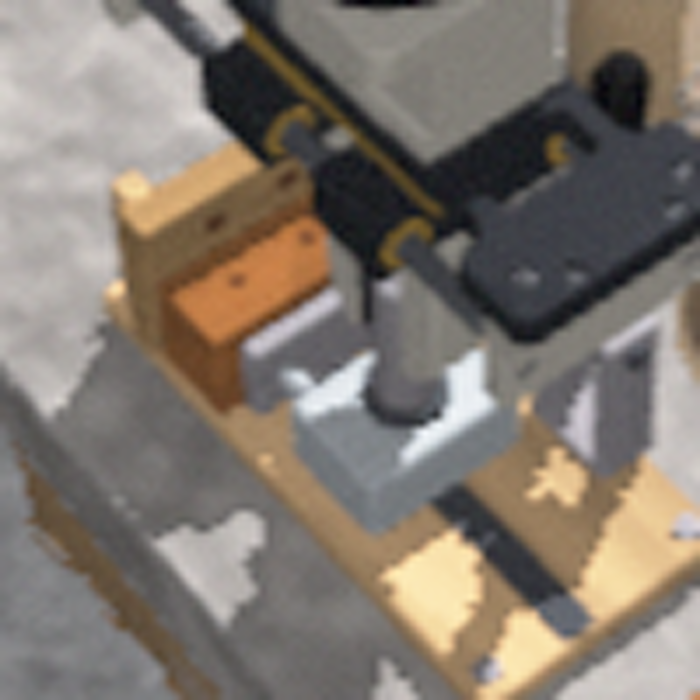

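Request:
{"fn": "jog_arm", "kwargs": {
  "commands": [
    [[0, 0.004, 0], [0, 0, 0], 1],
    [[0, 0.009, 0], [0, 0, 0], 1],
    [[0, 0.009, 0], [0, 0, 0], 1],
    [[0, 0.009, 0], [0, 0, 0], 1],
    [[0, 0.009, 0], [0, 0, 0], 1],
    [[0, 0.009, 0], [0, 0, 0], 1]
  ]
}}

```text
t: 11.3
tool_pos: [0.4538, -0.0092, 0.068]
orientation: [-0.037, 3.134, 0.001]
force: [-2.5, -8.5, 3.7]
opening: 0.0173
```

```bash
python3 - <<'E'
from h import *
c=robot.read_camera("side");crop(c,"side10.png",250,270,350,370,7);t=robot.read_camera("top");crop(t,"top10.png",315,230,475,350,5)
s=robot.read_state();print(s["t"],s["tool_pos"],s["force"],s["dq"])
E
```

```text
11.4 [ 0.45382658 -0.00925188  0.06797092] [-3.07245243 -9.059613    3.57318838] [-0.00020221 -0.00034686 -0.00133191  0.00194898 -0.00044002 -0.00112689]
```

View pics/side10.png

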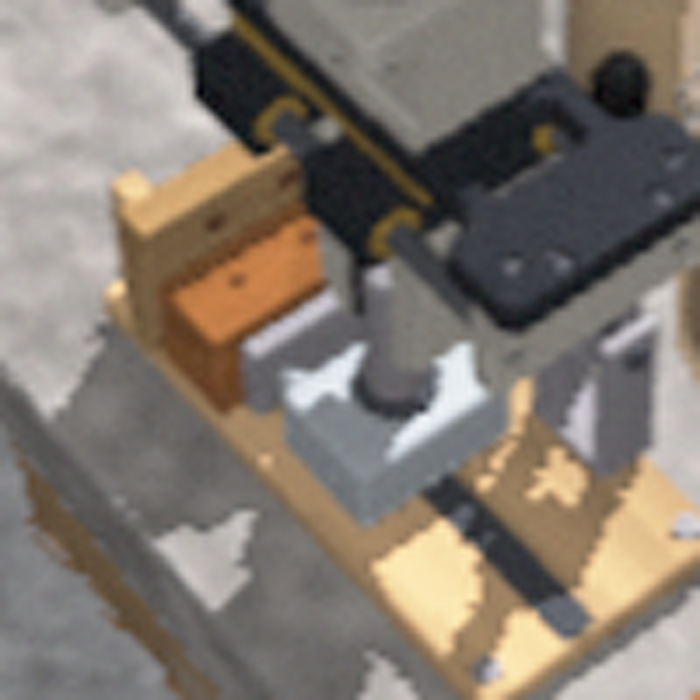

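View pics/top10.png

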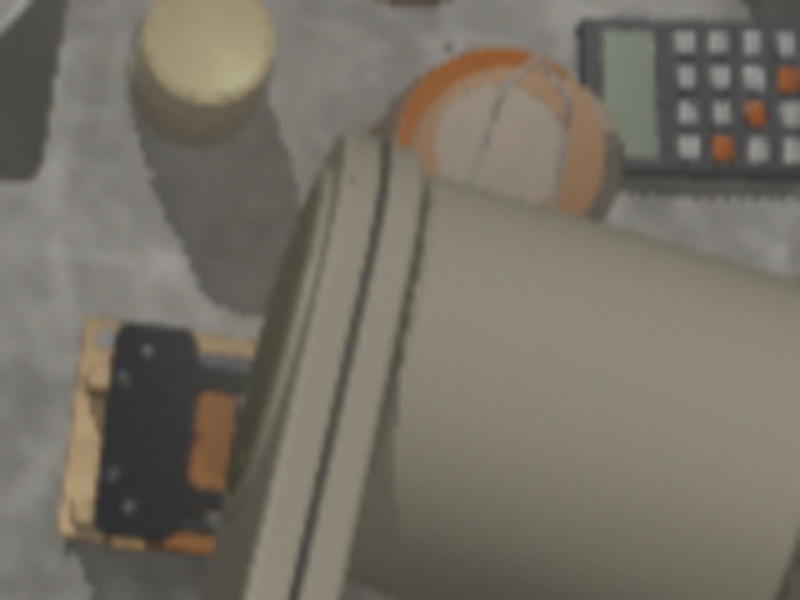

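```bash
python3 - <<'E'
from plant import robot
s=robot.read_state();print(s["tool_pos"],s["force"]);print(robot.close_job())
s=robot.read_state();print(s["t"],s["tool_pos"],s["force"])
E
```

```text
[ 0.45382658 -0.00925188  0.06797092] [-3.07245243 -9.059613    3.57318838]
the job is handed in; nothing more can be done
None
the job is handed in; nothing more can be done
```

I flipped the lock lever up and back to about 1.75 rad. Then I pinched the handle post and slid the pusher about 49 mm, and handed in the job while still gripping it. No verdict was reported.

**Last checks:**
- **Plunger:** it is about 11 mm in, worked out from the pusher's travel. I couldn't make out the dark rings on the rods in the pictures, so that check was not made.
- **Force:** the push reads about 9 N and is steady, which is close to the roughly 10 N expected at that depth.
- **Cleat:** it looks flat and square against the board. The nearest finger is about 13 mm away by calculation.
- **Lever and bystanders:** the lever is still leaning back. The honey jar and calculator look unmoved. I did not check the berry jar separately in the last pictures.

**Disagreements:** my fit of the jig's position from the camera images was about 2 mm off in y, which showed as side forces of 10 N at the lever grip and 5 N at the post. I re-centred at the lever; the post force fell away once the pusher moved.

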